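# Shut a shaker drive and hold its eccentric rotor heavy side down

## Robot

A 7-joint arm with a two-finger parallel gripper is mounted at the origin on the work surface. World frame = base frame: x ahead of the robot, y to its left, z up, the work surface at z = 0. Lengths are in m, angles in rad, forces in N, time in s.
With the tool pointing down it reaches from about 0.425 to 0.825 m from the base axis. Payload 3.6 kg.
Tool frame: the origin (TCP) lies midway between the tips of the shut fingers; the grasp point (between the pads) lies 19 mm behind it; z points along the fingers, y is the line along which they close (so a half turn about z gives the same grasp; the last joint's range is limited). The gripper opens to 93 mm and grips with 3 to 60 N. Pads are 15 mm wide; open, the fingers measure 128 mm over their backs; the gripper's body (75 mm by 188 mm) begins 65 mm behind the grasp point.
Start: joints at [1.323, 0.615, -0.013, 1.423, 0.008, 1.103, -0.04], TCP at [0.143, -0.634, 0.219] pointing down, gripper open.
Joint ranges: [-3.12, 3.12], [-0.3, 2.06], [-1.34, 1.32], [0.26, 2.42], [-1.36, 4.5], [0.01, 1.98], [-2.84, 2.84]. Speed limits (rad/s): [2.79, 2.79, 3.14, 3.14, 3.14, 3.14, 3.14].

## Interface

Orientations are given as a 3x3 rotation matrix whose columns are the frame's x, y, z axes.
In Python, from rig import get_state, cams, hand_in gives the robot as it stands.
- The arm moves only by the shell command python3 -m jog 'ROWS' [FORCE]. ROWS is JSON, a list of rows, each a list of 3 entries, a list of its own where there are three numbers: the finger opening in m, from 0 to 0.093, then the shift along the tool's x, y, z in m, then the turn, a rotation vector about the tool's x, y, z in degrees. A call has 1 to 10 rows; each row shifts and turns the commanded pose from where the row before left it, along the tool's axes as they then stand; what a row does not reach is not made up. A row lasts 1/10 s, in which the tool goes at most 50 mm and 8.59 degrees, less where a joint would pass 70% of its speed; a pose out of reach is approached as far as the arm can. A call is refused whole if a number of a shift passes 0.05 or a number of a turn 8.59, either way. A call with a gripper value outside its range is refused whole. The fingers move at their own pace and stop on an object; FORCE is the grip in N (left out, the last holds). Time passes only in rows, so rows that do not move let the fingers close. It gives the time, the measured TCP pose, the force, the opening and the grip force at its end, in the units of the state.
- get_state(): the state, without advancing time (a new reading comes with each control period).
- cams.read_camera(name): name is "scene" or "top"; returns (picture, depth): 384x512x3 uint8, blue, green, red; 384x512 float32, m along the optical axis (not along the pixel's ray), 0 where there is no reading.
- cams.camera_info(name): a dict with "intrinsics" (3x3 intrinsics, pixels), "R" (3x3) and "t" (3): a world point X has camera coordinates R X + t. Camera axes: x right, y down, z forward; pixel columns grow to the right and rows downward; lengths in m; the calibration is good to about 2 mm. A picture is of the moment at which its call begins. camera_info takes no time and is no camera call.
- hand_in(): hands the job in; it is judged then, once.
The state is a dict: "time": time; "q": joint angles; "joint_velocities": joint speeds; "joint_efforts": joint torques, N m; "position": TCP position; "tcp_rot": TCP orientation; "contact_force": force on the tool from outside, world axes, zero at the start; "wrist_torque": the same for the moment, N m; "opening": finger opening in m; "finger_force": force on a finger pad.
Only numpy, scipy, OpenCV 4.12 (cv2) and the standard library are available. Lean on these libraries where they do the work, as an engineer would, in place of code of your own. Each camera call takes 0.05 s, during which the arm holds its last target. There are 200 camera calls.

## Task

First press both yellow gear-pocket covers of the shaker drive down until each snaps shut, so that no button drops in; leave the knob unturned until then. Then turn the black knob to feel where the hidden heavy side of the rotor is, and bring that side to the bottom, so that the rotor hangs by itself with the knob's blue arm floating about midway between the two orange lugs. Finish while still gripping the knob like that, with nothing touching the rotor, the covers shut, and the other things on the table left where they are.

Things in the scene. Friction and masses are not known exactly. Their poses are not given: they have to be found in the camera images.
- drive: Shaker drive, fixed: grey base plate 240 (x) by 360 (y) by 12 mm, green bearing block, open green gear pocket at either side. Origin: centre of the underside, on the table. -x side faces the robot, +y is left seen from the robot. Its rotor axle, over the origin, is tilted 30 deg from vertical: outward along (-0.5, 0, 0.866), so the face looks up at the robot and its bottom is the -x side.
- cover_left (a joint): Hinge angle of the left (+y) yellow cover (62 by 70 by 4 mm), rad: 0 fully down, grows as it opens; starts 0.4 to 0.8 and stays where left. Hinge line along y on its far (+x) edge, 66 mm up, at drive x +33, y +135 mm. At about 0.2 its lip meets a sprung catch; about 7 N more on the spot snaps it under, and it stays at 0 to 0.03. Shut means below 0.08.
- cover_right (a joint): Hinge angle of the right (-y) cover, the same in all, at drive y -135 mm.
- cover_left_spot (a point): Middle of the black spot (22 mm) on top of the left cover, 42 mm from the hinge line: where to press straight down. With the cover shut it lies 68 mm above the table at drive x -9, y +135 mm; the steel catch is 28 mm in front of it (-x) and stands 9 mm above the shut cover.
- cover_right_spot (a point): The same on the right cover; shut it lies at drive x -9 mm, y -135 mm, 68 mm above the table.
- knob: Black knob on the axle: grip bar 52 mm long (knob x), 18 mm wide (knob y), and below it a blue arm, 8 mm wide, reaching 56 mm along knob -x. Origin on the axle at the rotor's back, 105 mm above the table over the drive's origin; z outward along the axle. The bar spans 40 to 80 mm, the arm 25 to 32 mm along z. A stiff bearing (0.16 N m) keeps it where it is left.
- knob_grip (a point): Middle of the grip bar, on the axle, 62 mm from the knob's origin along z (18 mm below the bar's top): where to grip it across its 18 mm, with the tool along the axle. About 159 mm above the table.
- knob_arm (a point): Outer end of the knob's blue arm, 56 mm from the axle. Moving it more than 12 mm before both covers are shut counts as turning the knob too early.
- knob_turn (a joint): Angle of the knob about the axle, rad: 0 when the blue arm points to the bottom (drive -x); grows anticlockwise as seen looking at the face. It starts within +-0.6 and turns freely to +-8.
- rotor: Steel disc behind the knob, same axle: 124 mm across, 22 mm thick, face 22 mm from the origin along z; two orange lugs (8 by 16 mm, 13 mm high) at 52 mm radius on its face, one each side of the blue arm. A heavy slug is hidden inside, on a side that differs each start. Origin as the knob's; -x points midway between the lugs. The arm drives it by the lugs; nothing may touch it at the end.
- rotor_slack (a joint): Rotor angle relative to the knob, rad, sense as knob_turn: 0 with the arm midway between the lugs, +-0.45 when it bears on one. The rotor swings easily in this slack as its heavy side sinks: to +0.45 if the knob must turn on positively (under half a turn) to bring it to the bottom, -0.45 if negatively. There the rotor stops following the knob and hangs still inside the slack.
- bowl: Steel bowl of buttons, 220 mm across, 75 mm high; bystander. Origin under its centre.
- basin: Cream enamel basin of buttons, 260 mm across, 85 mm high; bystander. Origin under its centre.
- oil_bottle: White oil bottle with red cap, 48 mm across, 130 mm high, behind the drive; bystander. Origin under its centre.
- wrench: Steel wrench 180 mm long, flat on the table to the right of the drive; bystander. Origin under its middle.
- jar: Glass jar with steel lid, 64 mm across, 85 mm high, behind the drive; bystander. Origin under its centre.

How it is judged:
On the way, in this order (a step that is already met when the one before it is completed fails the run):
1. both covers are snapped shut (value of joint each of cover_left, cover_right below 0.08 rad), for 0.2 s.
2. the knob is gripped and the rotor hangs heavy side down in the middle of its slack (all of step 1 and value of joint rotor_slack between -0.2 and 0.2 rad and velocity of joint rotor_slack between -0.3 and 0.3 rad/s and contact force between the fingers and knob above 3 N and contact force between anything else and rotor below 0.3 N), for 0.3 s.
At the end, for the whole second after the job is handed in: Both covers below 0.08 rad; rotor_slack within 0.2 rad of the middle and still (under 0.3 rad/s), so that the heavy side hangs at the bottom; the fingers press the knob with more than 3 N; nothing touches the rotor (under 0.3 N) (all of step 2); the arm keeps its last pose, push and grip.
It fails at once if the knob is turned before both covers are shut (distance of knob_arm from where it was at the start of the episode above 0.012 m and not (value of joint each of cover_left, cover_right below 0.08 rad)).
It fails at once if a bystander is pushed more than 30 mm (distance of any of bowl, basin, oil_bottle, wrench, jar from where it was at the start of the episode above 0.03 m).
It also fails if it takes over 61 s, if anything falls off the work surface, if the arm or the gripper's body presses on something with over 40 N, if the wrist force passes 120 N, or if a joint passes its speed limit or range.

## Working session

There is one attempt and no reset: what is moved stays moved. The work goes in short steps, Python scripts to look and compute and a shell command to move; the robot and the scene stay as the last step left them, time stands still between calls to the robot, and variables do not carry over. Pictures are saved under pics/ and viewed, at most 10 in all, crops included, and the job is handed in when it is done.

```bash
ls; mkdir -p pics; python3 - <<'E'
from rig import get_state,cams
import cv2,numpy as np
s=get_state();print({k:np.round(v,3).tolist() for k,v in s.items()})
for n in("scene","top"):
    p,d=cams.read_camera(n);cv2.imwrite(f"pics/{n}0.png",p);np.save(f"pics/{n}0.npy",d)
    print(n,cams.camera_info(n))
E
```

```text
pics
{'time': 0.0, 'q': [1.322, 0.616, -0.013, 1.425, 0.008, 1.103, -0.04], 'joint_velocities': [0.001, 0.0, 0.002, -0.001, 0.001, 0.002, -0.001], 'joint_efforts': [0.001, -45.894, 0.209, -16.574, -0.061, 0.021, 0.0], 'position': [0.143, -0.633, 0.218], 'tcp_rot': [[0.975, 0.22, -0.001], [0.22, -0.975, 0.002], [-0.0, -0.002, -1.0]], 'contact_force': [-0.035, 0.261, 0.488], 'wrist_torque': [-0.032, 0.009, 0.005], 'finger_force': 0.0, 'opening': 0.093}
scene {'intrinsics': array([[418.4632008 ,   0.        , 252.59929576],
       [  0.        , 418.4632008 , 192.30658388],
       [  0.        ,   0.        ,   1.        ]]), 'R': array([[ 0.26801505,  0.96325302, -0.01765067],
       [ 0.75734513, -0.22197665, -0.61412924],
       [-0.59547988,  0.15122823, -0.78900807]]), 't': array([-0.08402244, -0.37552445,  1.86838996])}
top {'intrinsics': array([[360.18581197,   0.        , 257.36393628],
       [  0.        , 360.18581197, 195.31570259],
       [  0.        ,   0.        ,   1.        ]]), 'R': array([[-0.02847727, -0.99955254, -0.00915283],
       [-0.98984069,  0.02947424, -0.13909235],
       [ 0.13929988,  0.00509888, -0.99023711]]), 't': array([-0.02931221,  0.59871723,  1.27842328])}
```

View pics/scene0.png

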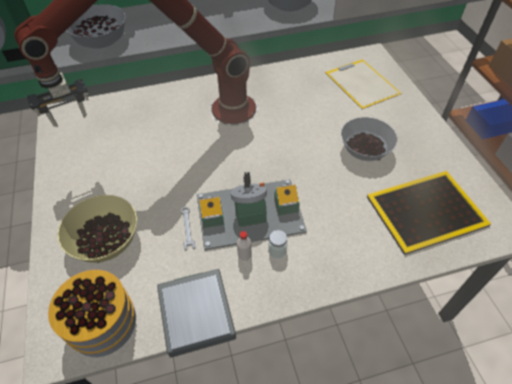

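View pics/top0.png

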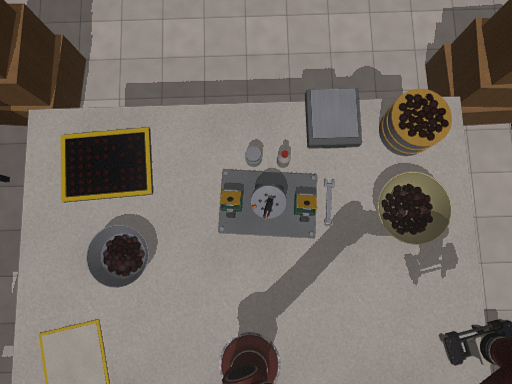

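The scene view shows the drive near (250,212) with yellow covers at (211,208) and (288,194). In the top view the drive's plate runs from (220,170) to (316,237), the knob is near (268,204), the covers at (231,200) and (306,205), and the wrench at (329,200).

```bash
cat > h.py <<'E'
import numpy as np,cv2
from rig import get_state,cams
def back(n,u,v,d):
    c=cams.camera_info(n);K=c["intrinsics"]
    X=np.linalg.inv(K)@np.array([u,v,1.])*d
    return c["R"].T@(X-c["t"])
def proj(n,X):
    c=cams.camera_info(n);p=c["intrinsics"]@(c["R"]@np.asarray(X)+c["t"]);return p[:2]/p[2]
def cloud(n,D):
    c=cams.camera_info(n);v,u=np.mgrid[:384,:512]
    P=np.stack([u,v,np.ones_like(u)],-1)@np.linalg.inv(c["intrinsics"]).T*D[...,None]
    return (P-c["t"])@c["R"]
E
python3 - <<'E'
from h import *
ims=[]
for n,b in(("top",(210,160,330,250)),("scene",(190,160,310,250))):
    p=cv2.imread(f"pics/{n}0.png");D=np.load(f"pics/{n}0.npy");C=cloud(n,D)
    x0,y0,x1,y1=b
    ims.append(cv2.resize(p[y0:y1,x0:x1],None,fx=6.5,fy=6.5*0.5/0.5,interpolation=cv2.INTER_CUBIC)[:,:780])
    hsv=cv2.cvtColor(p,cv2.COLOR_BGR2HSV)
    m=cv2.inRange(hsv,(18,120,120),(32,255,255));mm=np.zeros_like(m);mm[y0:y1,x0:x1]=m[y0:y1,x0:x1]
    k,l,st,ce=cv2.connectedComponentsWithStats(mm)
    for i in range(1,k):
        if st[i,4]>30: 
            q=C[l==i];print(n,st[i],ce[i].round(1),np.median(q,0).round(3),q.min(0).round(3),q.max(0).round(3))
    # base plate: z 5..20mm
    m=((C[...,2]>.007)&(C[...,2]<.018)&(D>0)).astype(np.uint8);mm=np.zeros_like(m);mm[y0:y1,x0:x1]=m[y0:y1,x0:x1]
    q=C[mm>0];r=cv2.minAreaRect((q[:,:2]*1000).astype(np.float32));print(n,"plate",r)
big=cv2.resize(np.hstack([ims[0],ims[1]]),None,fx=.5,fy=.5) if 0 else None
for i,im in enumerate(ims): cv2.imwrite(f"pics/crop{i}.png",im)
E
```

```text
top [220 191  21  14 189] [230.4 197. ] [0.592 0.047 0.082] [ 0.414 -0.053  0.069] [0.613 0.085 1.349]
top [305 195  12  14  65] [311.9 202.1] [ 0.558 -0.239  0.089] [ 0.539 -0.254  0.066] [ 0.59  -0.212  0.103]
top plate ((583.6368408203125, -95.31553649902344), (441.619873046875, 306.181396484375), 88.36202239990234)
scene [277 185  21  20 294] [286.8 194.5] [0.591 0.047 0.085] [ 0.56  -0.285  0.067] [1.42  0.085 1.242]
scene [200 197  22  21 316] [210.4 206.8] [ 0.568 -0.219  0.086] [ 0.539 -0.254  0.067] [ 0.597 -0.183  0.105]
scene plate ((522.8582763671875, -67.39932250976562), (427.146484375, 403.6307678222656), 75.50296020507812)
```

View pics/crop0.png

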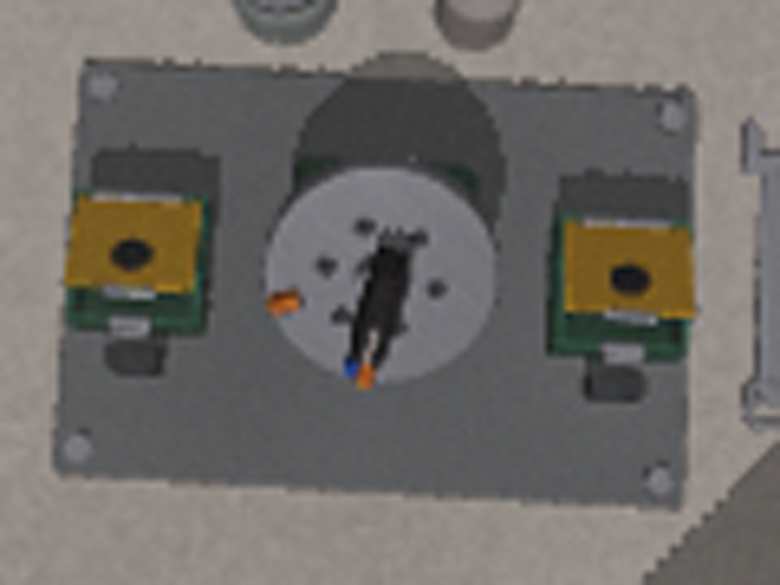

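View pics/crop1.png

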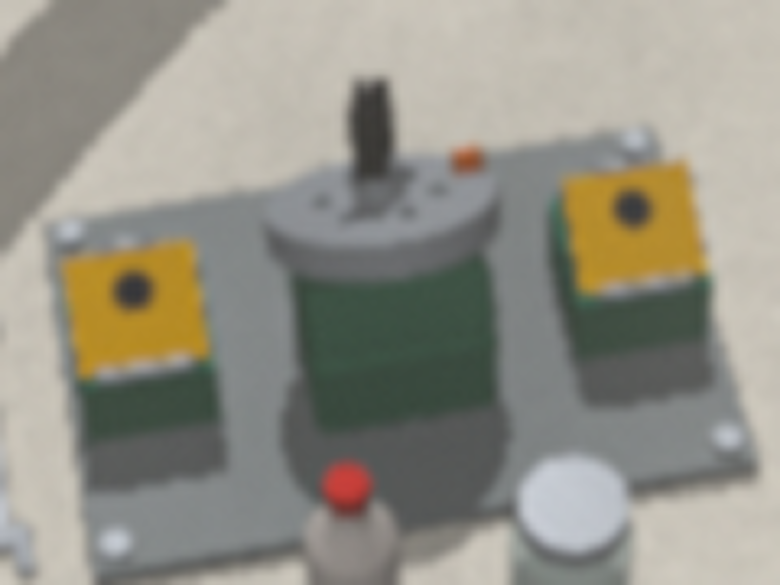

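The crops show the spots at top (130,255) and (630,280), and scene (133,290) and (632,208). In the top crop the blue arm tip (353,370) bears on the right lug (366,377), and the other lug is at (285,302). So the slack is negative and the knob has to turn negatively.

```bash
cat >> h.py <<'E'
def Rz(a): return np.array([[np.cos(a),-np.sin(a),0],[np.sin(a),np.cos(a),0],[0,0,1]])
# axle frame in drive: z out (-.5,0,.866); x s.t. -x = bottom
A=np.array([[.866,0,-.5],[0,1,0],[.5,0,.866]])
def pts(p):
    x,y,w,aL,aR,k,r=p
    D=[]
    for c in((.12,.18),(.12,-.18),(-.12,-.18),(-.12,.18)): D.append([*c,.012])
    for a,s in((aL,1),(aR,-1)): D.append([.033-.042*np.cos(a)-.002*np.sin(a)*-1,s*.135,.066+.042*np.sin(a)+.002*np.cos(a)])
    o=np.array([0,0,.105])
    D.append(o+A@Rz(k)@[-.054,0,.032])
    for s in(1,-1):
        th=r+s*.56; D.append(o+A@Rz(th)@[-.052,0,.035])
    for c in((.026,.009),(.026,-.009),(-.026,-.009),(-.026,.009)): D.append(o+A@Rz(k)@[*c,.08])
    return np.array(D)@Rz(w).T+[x,y,0]
E
cat > fit.py <<'E'
from h import *
from scipy.optimize import least_squares
top={0:(85,60),1:(695,88),2:(683,508),3:(55,475),4:(130,255),5:(630,280),6:(353,370)}
sc={0:(757,470),3:(652,128),2:(45,222),5:(133,290),4:(632,208)}
obs=[("top",i,np.array(v)/6.5+(210,160)) for i,v in top.items()]+[("scene",i,np.array(v)/6.5+(190,160)) for i,v in sc.items()]
L1,L2=np.array((366,377))/6.5+(210,160),np.array((285,302))/6.5+(210,160)
def f(p):
    P=pts(p);e=[proj(n,P[i])-o for n,i,o in obs]
    # lugs: rotor mid: average
    e.append((proj("top",P[7])+proj("top",P[8])-L1-L2)/2)
    return np.concatenate(e)
s=least_squares(f,[.56,-.09,0,.6,.6,0,0],loss="soft_l1")
print(s.x.round(4));print(f(s.x).reshape(-1,2).round(2).tolist())
P=pts(s.x);np.save("pose.npy",s.x);print(P.round(4))
for n,o,j in(("top",(210,160),0),("scene",(190,160),1)):
    im=cv2.imread(f"pics/crop{j}.png")
    for X in P: cv2.circle(im,tuple(((proj(n,X)-o)*6.5).astype(int).tolist()),4,(255,0,255),-1)
    cv2.imwrite(f"pics/ov{j}.png",im)
a=np.hstack([cv2.resize(cv2.imread(f"pics/ov{j}.png")[:,150:780] if 0 else cv2.imread(f"pics/ov{j}.png"),(400,300)) for j in(0,1)])
cv2.imwrite("pics/ov.png",a)
# bar top from depth, both views
g=np.append(P[9:13].mean(0)[:2],0)
for n in("top","scene"):
    C=cloud(n,np.load(f"pics/{n}0.npy")).reshape(-1,3);q=C[(np.hypot(*(C[:,:2]-g[:2]).T)<.05)&(C[:,2]>.15)]
    print(n,len(q),q.mean(0).round(4),q.max(0).round(4),"expect top centre",P[9:13].mean(0).round(4))
E
python3 fit.py
```

```text
[ 0.5731 -0.0848 -0.0858  0.4671  0.4993 -0.1983 -0.6411]
[[-1.01, -0.65], [0.21, 0.21], [-0.19, -0.5], [-0.99, -1.02], [0.03, -0.25], [-0.45, -0.07], [-0.01, 0.02], [0.02, -1.14], [-0.35, -0.76], [-1.02, -0.44], [-0.73, 0.01], [-0.74, 0.37], [-0.13, 0.17]]
[[ 0.7081  0.0843  0.012 ]
 [ 0.6772 -0.2744  0.012 ]
 [ 0.4381 -0.2538  0.012 ]
 [ 0.469   0.1048  0.012 ]
 [ 0.5811  0.05    0.0867]
 [ 0.5586 -0.219   0.0879]
 [ 0.5124 -0.0689  0.1062]
 [ 0.5113 -0.0752  0.1094]
 [ 0.5436 -0.0336  0.1259]
 [ 0.5571 -0.0797  0.1879]
 [ 0.5525 -0.097   0.1861]
 [ 0.5094 -0.083   0.1606]
 [ 0.514  -0.0657  0.1624]]
top 108 [ 0.5399 -0.0819  0.1722] [ 0.5715 -0.0674  0.1883] expect top centre [ 0.5333 -0.0813  0.1743]
scene 98 [ 0.5531 -0.0849  0.1705] [ 0.574  -0.0665  0.1874] expect top centre [ 0.5333 -0.0813  0.1743]
```

View pics/ov.png

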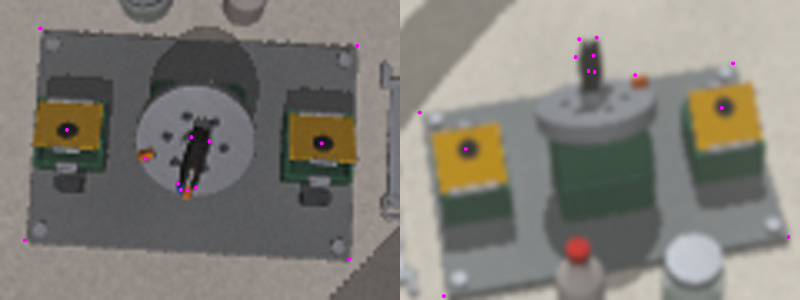

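```bash
cat >> h.py <<'E'
from scipy.spatial.transform import Rotation as Ro
def rel(pos,rot):
    s=get_state();R=np.array(s["tcp_rot"]);p=np.array(s["position"])
    print("t",round(s["time"],2),"q",np.round(s["q"],2),"pos",p.round(4))
    print("turn deg in tool",np.degrees(Ro.from_matrix(R.T@rot).as_rotvec()).round(2))
    print("shift mm: now axes",((R.T@(np.array(pos)-p))*1000).round(1),"target axes",((rot.T@(np.array(pos)-p))*1000).round(1))
def drive(v,p=None):
    p=np.load("pose.npy") if p is None else p
    return Rz(p[2])@np.array(v,float)+[p[0],p[1],0]
W=Rz(-.0858)
PRESS=W@np.array([[0,1,0],[1,0,0],[0,0,-1.]])  # tool y = drive x, z down
E
python3 -c "
from h import *
rel(drive([-.006,-.135,.13]),PRESS)"
```

```text
t 0.1 q [ 1.32  0.62 -0.01  1.42  0.01  1.1  -0.04] pos [ 0.1428 -0.6334  0.2176]
turn deg in tool [ -0.12  -0.08 -72.37]
shift mm: now axes [ 493.8 -313.5   88.3] target axes [448.5 375.7  87.6]
```

```bash
python3 -m jog '[[0,[0,0,0],[0,0,-8]],[0,[0,0,0],[0,0,-8]],[0,[0,0,0],[0,0,-8]],[0,[0,0,0],[0,0,-8]],[0,[0,0,0],[0,0,-8]],[0,[0,0,0],[0,0,-8]],[0,[0,0,0],[0,0,-8]],[0,[0,0,0],[0,0,-8]],[0,[0,0,0],[0,0,-8]]]' 10
python3 -c "
from h import *
rel(drive([-.006,-.135,.13]),PRESS)"
```

```text
time: 1.0
position: [0.1428, -0.6336, 0.2179]
tcp_rot: [[0.086, 0.996, -0.0], [0.996, -0.086, 0.001], [0.001, -0.001, -1.0]]
contact_force: [-0.2, 0.5, 0.1]
opening: 0.0254
finger_force: 0.0
t 1.0 q [ 1.51  0.64 -0.35  1.42  0.22  1.13  1.04] pos [ 0.1428 -0.6336  0.2179]
turn deg in tool [-0.03 -0.08 -0.05]
shift mm: now axes [448.9 375.4  88.3] target axes [448.7 375.7  87.9]
```

```bash
python3 -m jog '[[0,[0.045,0.0375,0],[0,0,0]],[0,[0.045,0.0375,0],[0,0,0]],[0,[0.045,0.0375,0],[0,0,0]],[0,[0.045,0.0375,0],[0,0,0]],[0,[0.045,0.0375,0],[0,0,0]],[0,[0.045,0.0375,0],[0,0,0]],[0,[0.045,0.0375,0],[0,0,0]],[0,[0.045,0.0375,0],[0,0,0]],[0,[0.045,0.0375,0],[0,0,0]],[0,[0.045,0.0375,0],[0,0,0]]]'
python3 -m jog '[[0,[0,0,0],[0,0,0]],[0,[0,0,0],[0,0,0]]]'
python3 -c "
from h import *
rel(drive([-.007,-.135,.13]),PRESS)"
```

```text
time: 2.0
position: [0.498, -0.2796, 0.2184]
tcp_rot: [[0.093, 0.996, -0.001], [0.996, -0.093, 0.0], [0.0, -0.001, -1.0]]
contact_force: [-0.2, -1.3, -0.2]
opening: 0.0004
finger_force: 0.0
time: 2.2
position: [0.4977, -0.2796, 0.2182]
tcp_rot: [[0.088, 0.996, -0.001], [0.996, -0.088, 0.001], [0.0, -0.001, -1.0]]
contact_force: [0.6, -0.4, 0.1]
opening: 0.0002
finger_force: 0.0
t 2.2 q [ 0.72  0.52 -0.39  1.65  0.22  1.02  0.17] pos [ 0.4977 -0.2796  0.2182]
turn deg in tool [-0.06 -0.03 -0.16]
shift mm: now axes [65.7 51.4 88.2] target axes [65.6 51.5 88.2]
```

```bash
python3 -m jog '[[0,[0.033,0.026,0],[0,0,0]],[0,[0.033,0.0255,0],[0,0,0]],[0,[0,0,0.03],[0,0,0]],[0,[0,0,0.03],[0,0,0]],[0,[0,0,0.025],[0,0,0]],[0,[0,0,0.01],[0,0,0]],[0,[0,0,0.01],[0,0,0]],[0,[0,0,0.01],[0,0,0]],[0,[0,0,0.005],[0,0,0]],[0,[0,0,0.005],[0,0,0]]]'
python3 -m jog '[[0,[0,0,0.005],[0,0,0]],[0,[0,0,0.005],[0,0,0]]]'
python3 -m jog '[[0,[0,0,0.005],[0,0,0]],[0,[0,0,0.005],[0,0,0]]]'
python3 -c "
from h import *
rel(drive([-.009,-.135,.068]),PRESS)"
```

```text
time: 3.2
position: [0.555, -0.2204, 0.094]
tcp_rot: [[0.092, 0.996, 0.001], [0.996, -0.092, -0.0], [-0.0, 0.001, -1.0]]
contact_force: [0.9, -0.4, 0.2]
opening: 0.0007
finger_force: 0.2
time: 3.4
position: [0.5548, -0.2202, 0.0838]
tcp_rot: [[0.092, 0.996, 0.001], [0.996, -0.092, -0.0], [-0.0, 0.001, -1.0]]
contact_force: [-0.2, -0.2, 1.4]
opening: 0.0007
finger_force: 0.2
time: 3.6
position: [0.5543, -0.2201, 0.0742]
tcp_rot: [[0.092, 0.996, -0.001], [0.996, -0.092, -0.0], [-0.0, -0.001, -1.0]]
contact_force: [-3.6, -0.2, 9.1]
opening: 0.0005
finger_force: 4.4
t 3.6 q [ 0.54  0.72 -0.33  1.73  0.32  0.75 -0.04] pos [ 0.5543 -0.2201  0.0742]
turn deg in tool [-0.05  0.02 -0.38]
shift mm: now axes [ 1.4 -1.8  6.2] target axes [ 1.4 -1.8  6.2]
```

```bash
python3 -m jog '[[0,[0,0,0.003],[0,0,0]],[0,[0,0,0.003],[0,0,0]]]'
python3 -m jog '[[0,[0,0,0.003],[0,0,0]],[0,[0,0,0.003],[0,0,0]],[0,[0,0,0],[0,0,0]]]'
```

```text
time: 3.8
position: [0.5544, -0.2201, 0.0679]
tcp_rot: [[0.092, 0.996, -0.0], [0.996, -0.092, -0.0], [-0.0, -0.0, -1.0]]
contact_force: [-5.9, 1.8, 24.1]
opening: 0.0001
finger_force: 12.5
time: 4.1
position: [0.5544, -0.2202, 0.0677]
tcp_rot: [[0.092, 0.996, -0.0], [0.996, -0.092, -0.003], [-0.003, 0.0, -1.0]]
contact_force: [-11.5, 2.8, 35.6]
opening: 0.0008
finger_force: 17.7
```

```bash
python3 -m jog '[[0,[0,0,-0.025],[0,0,0]],[0,[0,0,-0.05],[0,0,0]],[0,[0,0,-0.05],[0,0,0]],[0,[0,0,-0.05],[0,0,0]],[0,[0.045,0,-0.01],[0,0,0]],[0,[0.045,0,0],[0,0,0]],[0,[0.045,0,0],[0,0,0]],[0,[0.045,0,0],[0,0,0]],[0,[0.045,0,0],[0,0,0]],[0,[0.045,0,0],[0,0,0]]]'
python3 -m jog '[[0,[0,0,0],[0,0,0]],[0,[0,0,0],[0,0,0]]]'
python3 - <<'E'
from h import *
rel(drive([-.007,.135,.1]),PRESS)
C=cloud("top",cams.read_camera("top")[1])
c=drive([-.009,-.135,0]);m=np.hypot(*(C[...,:2]-c[:2]).transpose(2,0,1))<.02
print("right cover heights",np.percentile(C[m][:,2],[5,50,95]).round(4))
E
```

```text
time: 5.1
position: [0.5796, 0.0505, 0.2465]
tcp_rot: [[0.092, 0.996, 0.001], [0.996, -0.092, 0.0], [0.0, 0.001, -1.0]]
contact_force: [0.7, -0.4, -0.1]
opening: 0.0003
finger_force: 0.0
time: 5.3
position: [0.5793, 0.0503, 0.2463]
tcp_rot: [[0.089, 0.996, -0.0], [0.996, -0.089, 0.0], [0.0, -0.0, -1.0]]
contact_force: [0.6, -1.3, 0.4]
opening: 0.0004
finger_force: 0.0
t 5.3 q [ 0.14  0.51 -0.43  1.58  0.23  1.1  -0.43] pos [0.5793 0.0503 0.2463]
turn deg in tool [-0.   -0.01 -0.17]
shift mm: now axes [-1.000e-01 -1.600e+00  1.463e+02] target axes [-1.000e-01 -1.600e+00  1.463e+02]
right cover heights [0.0638 0.0682 0.0724]
```

Right cover reads 68 mm, so it is shut. Next the left cover.

```bash
python3 -m jog '[[0,[0,-0.0015,0.045],[0,0,0]],[0,[0,0,0.045],[0,0,0]],[0,[0,0,0.04],[0,0,0]],[0,[0,0,0.012],[0,0,0]],[0,[0,0,0.01],[0,0,0]],[0,[0,0,0.01],[0,0,0]],[0,[0,0,0.005],[0,0,0]],[0,[0,0,0.005],[0,0,0]],[0,[0,0,0.003],[0,0,0]],[0,[0,0,0.003],[0,0,0]]]'
python3 -m jog '[[0,[0,0,0.003],[0,0,0]],[0,[0,0,0.003],[0,0,0]],[0,[0,0,0.002],[0,0,0]]]'
```

```text
time: 6.35
position: [0.5781, 0.0491, 0.0701]
tcp_rot: [[0.092, 0.996, 0.001], [0.996, -0.092, -0.0], [-0.0, 0.001, -1.0]]
contact_force: [-0.4, -0.7, 0.3]
opening: 0.0004
finger_force: 0.2
time: 6.65
position: [0.5786, 0.0492, 0.0675]
tcp_rot: [[0.092, 0.996, 0.003], [0.996, -0.092, -0.002], [-0.002, 0.003, -1.0]]
contact_force: [-14.0, -3.4, 48.2]
opening: 0.0005
finger_force: 24.1
```

```bash
cat >> h.py <<'E'
def grasp(k,out,lift=0):
    K=W@A@Rz(k)
    rot=K@np.diag([-1,1,-1.])
    pos=drive([0,0,.105])+W@A@np.array([0,0,.043+lift+out])
    return pos,rot
E
python3 -m jog '[[0,[0,0,-0.025],[0,0,0]],[0,[0,0,-0.05],[0,0,0]],[0,[0,0,-0.05],[0,0,0]],[0,[0,0,-0.05],[0,0,0]],[0,[0,0,-0.04],[0,0,0]],[0.06,[0,0,0],[0,0,-8]],[0.06,[0,0,0],[0,0,-8]],[0.06,[0,0,0],[0,0,-8]],[0.06,[0,0,0],[0,0,-8]],[0.06,[0,0,0],[0,0,-8]]]'
python3 -m jog '[[0.06,[0,0,0],[0,0,-8]],[0.06,[0,0,0],[0,0,-8]],[0.06,[0,0,0],[0,0,-8]],[0.06,[0,0,0],[0,0,-8]],[0.06,[0,0,0],[0,0,-8]]]'
python3 - <<'E'
from h import *
rel(*grasp(-.198,.12))
p,d=cams.read_camera("top");cv2.imwrite("pics/top1.png",p);C=cloud("top",d)
for s in(1,-1):
    c=drive([-.009,s*.135,0]);m=np.hypot(*(C[...,:2]-c[:2]).transpose(2,0,1))<.02
    print(s,"cover heights",np.percentile(C[m][:,2],[5,50,95]).round(4))
E
```

```text
time: 7.65
position: [0.5782, 0.0489, 0.276]
tcp_rot: [[-0.574, 0.819, 0.001], [0.819, 0.574, 0.0], [-0.001, 0.001, -1.0]]
contact_force: [-0.1, -0.1, 0.8]
opening: 0.0355
finger_force: 0.0
time: 8.15
position: [0.5782, 0.0488, 0.2759]
tcp_rot: [[-0.966, 0.258, 0.001], [0.258, 0.966, 0.0], [-0.001, 0.0, -1.0]]
contact_force: [0.2, -0.1, -0.1]
opening: 0.0598
finger_force: 0.0
t 8.15 q [ 0.36  0.56 -0.8   1.53  0.41  1.23  0.8 ] pos [0.5782 0.0488 0.2759]
turn deg in tool [ -5.55 -29.41   1.25]
shift mm: now axes [  50.7 -144.6   29.6] target axes [  52.1 -146.7  -11.8]
1 cover heights [0.628  0.6306 0.6347]
-1 cover heights [0.0627 0.0672 0.0718]
```

```bash
python3 -m jog '[[0.06,[0.0127,-0.0362,0.0],[0,0,0]],[0.06,[0.0127,-0.0362,0],[0,0,0]],[0.06,[0.0127,-0.0362,0.01],[0,0,0]],[0.06,[0.0127,-0.0362,0.02],[0,0,0]],[0.06,[0,0,0],[-1.39,-7.35,0.31]],[0.06,[0,0,0],[-1.39,-7.35,0.31]],[0.06,[0,0,0],[-1.39,-7.35,0.31]],[0.06,[0,0,0],[-1.39,-7.35,0.31]],[0.06,[0,0,0],[0,0,0]],[0.06,[0,0,0],[0,0,0]]]'
python3 - <<'E'
from h import *
rel(*grasp(-.198,.12))
p,d=cams.read_camera("scene");cv2.imwrite("pics/s1.png",cv2.resize(p[100:260,150:330],None,fx=3.7,fy=3.7,interpolation=cv2.INTER_CUBIC));C=cloud("scene",d)
for s in(1,-1):
    c=drive([-.009,s*.135,0]);m=np.hypot(*(C[...,:2]-c[:2]).transpose(2,0,1))<.02
    print(s,"cover heights",np.percentile(C[m][:,2],[5,50,95]).round(4))
E
```

```text
time: 9.2
position: [0.4915, -0.0775, 0.2466]
tcp_rot: [[-0.828, 0.26, 0.497], [0.273, 0.961, -0.046], [-0.489, 0.097, -0.867]]
contact_force: [-0.1, -0.6, 0.9]
opening: 0.0598
finger_force: 0.0
t 9.2 q [ 0.71  0.21 -0.7   2.23  0.61  0.27  0.79] pos [ 0.4915 -0.0775  0.2466]
turn deg in tool [-0.23 -0.04 -0.28]
shift mm: now axes [-0.2 -0.2  0.6] target axes [-0.2 -0.2  0.6]
1 cover heights [0.0639 0.0682 0.0723]
-1 cover heights [0.0633 0.0681 0.0721]
```

View pics/s1.png

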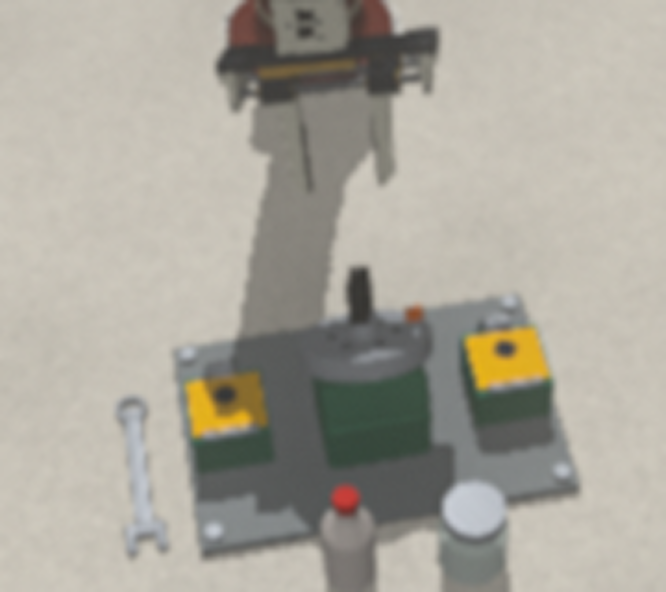

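The view shows both covers flat and shut at 68 mm, the knob bar upright at (360,295), and the gripper above it on the axle line.

```bash
python3 -m jog '[[0.06,[0,0,0.03],[0,0,0]],[0.06,[0,0,0.03],[0,0,0]],[0.06,[0,0,0],[0,0,0]]]'
python3 -c "
from h import *
rel(*grasp(-.198,0,.003))"
```

```text
time: 9.55
position: [0.5235, -0.0791, 0.1925]
tcp_rot: [[-0.83, 0.256, 0.495], [0.27, 0.962, -0.046], [-0.488, 0.096, -0.868]]
contact_force: [-0.5, 0.8, -1.0]
opening: 0.06
finger_force: 0.0
t 9.55 q [ 0.34  0.32 -0.29  2.25  0.95  0.11  0.45] pos [ 0.5235 -0.0791  0.1925]
turn deg in tool [-0.21 -0.17 -0.06]
shift mm: now axes [ 0.1 -1.3 54.7] target axes [ 0.3 -1.5 54.7]
```

```bash
python3 -m jog '[[0.06,[0,-0.001,0.015],[0,0,0]],[0.06,[0,0,0.015],[0,0,0]],[0.06,[0,0,0.01],[0,0,0]],[0.06,[0,0,0.01],[0,0,0]],[0.06,[0,0,0.004],[0,0,0]],[0.06,[0,0,0],[0,0,0]]]'
python3 -c "
from h import *
rel(*grasp(-.198,0,.003))"
```

```text
time: 10.15
position: [0.5528, -0.0846, 0.1574]
tcp_rot: [[-0.833, 0.26, 0.489], [0.274, 0.961, -0.043], [-0.481, 0.098, -0.871]]
contact_force: [0.7, -0.4, 0.9]
opening: 0.0595
finger_force: 0.0
t 10.15 q [ 0.2   0.41 -0.1   2.22  1.56  0.03 -0.15] pos [ 0.5528 -0.0846  0.1574]
turn deg in tool [-0.17 -0.61 -0.3 ]
shift mm: now axes [ 8.7 -0.2  9.6] target axes [ 8.8 -0.1  9.5]
```

```bash
python3 -m jog '[[0.06,[0.004,0,0],[0,0,0]],[0.06,[0.004,0,0],[0,0,0]],[0.06,[0.0,0,0],[0,0,0]]]'
python3 -c "
from h import *
rel(*grasp(-.198,0,.003))"
```

```text
time: 10.45
position: [0.5442, -0.0826, 0.1532]
tcp_rot: [[-0.834, 0.261, 0.487], [0.275, 0.96, -0.043], [-0.479, 0.098, -0.872]]
contact_force: [-0.1, 0.0, -0.1]
opening: 0.0603
finger_force: 0.0
t 10.45 q [ 0.31  0.42 -0.26  2.24  1.75  0.1  -0.34] pos [ 0.5442 -0.0826  0.1532]
turn deg in tool [-0.2  -0.71 -0.35]
shift mm: now axes [-1.1  0.5 10.3] target axes [-0.9  0.5 10.3]
```

```bash
python3 -m jog '[[0.06,[0,0,0.003],[0,-0.3,0]],[0.06,[0,0,0.003],[0,-0.3,0]],[0.06,[0,0,0.004],[0,0,0]],[0.06,[0.0,0,0],[0,0,0]]]'
python3 -c "
from h import *
rel(*grasp(-.198,0,.003))"
```

```text
time: 10.85
position: [0.5489, -0.0831, 0.1437]
tcp_rot: [[-0.829, 0.261, 0.494], [0.274, 0.961, -0.046], [-0.487, 0.097, -0.868]]
contact_force: [-0.5, -0.2, 0.1]
opening: 0.0599
finger_force: 0.0
t 10.85 q [ 0.41  0.46 -0.4   2.24  1.88  0.18 -0.46] pos [ 0.5489 -0.0831  0.1437]
turn deg in tool [-0.25 -0.2  -0.33]
shift mm: now axes [-1.5  0.7 -0.4] target axes [-1.5  0.7 -0.4]
```

```bash
python3 -m jog '[[0,[0,0.0007,0],[0,0,0]],[0,[0,0,0],[0,0,0]],[0,[0,0,0],[0,0,0]],[0,[0,0,0],[0,0,0]],[0,[0,0,0],[0,0,0]],[0,[0,0,0],[0,0,0]]]' 50
python3 -c "
from h import *
print(get_state()['wrist_torque'])
rel(*grasp(-.198,0,.003))"
```

```text
time: 11.45
position: [0.5487, -0.0809, 0.1437]
tcp_rot: [[-0.83, 0.258, 0.494], [0.273, 0.961, -0.044], [-0.486, 0.099, -0.868]]
contact_force: [-0.1, -0.1, 0.1]
opening: 0.0178
finger_force: 49.7
[0.38564662 0.18373122 0.12254646]
t 11.45 q [ 0.4   0.46 -0.39  2.24  1.88  0.18 -0.47] pos [ 0.5487 -0.0809  0.1437]
turn deg in tool [-0.12 -0.26 -0.24]
shift mm: now axes [-2.3 -1.4 -0.1] target axes [-2.3 -1.4 -0.1]
```

```bash
cat > look.py <<'E'
from h import *
import sys
s=get_state();R=np.array(s["tcp_rot"])
ax=W@A[:,2];K0=W@A
kx=K0.T@(-R[:,0]);k=np.arctan2(kx[1],kx[0])
r=drive([0,0,.105])
t=np.array(s["wrist_torque"])
print("t",round(s["time"],2),"k",round(k,3),"F tool",(R.T@s["contact_force"]).round(1),"T tool",(R.T@t).round(3),"q",np.round(s["q"],2),"off axle mm",((K0.T@(np.array(s["position"])-r))*1000).round(1),"tilt",np.degrees(np.arccos(-R[:,2]@ax)).round(2))
if len(sys.argv)>1:
    o=[]
    for n,x0,y0 in(("top",235,170),("scene",215,160)):
        p,_=cams.read_camera(n);hsv=cv2.cvtColor(p,cv2.COLOR_BGR2HSV)
        c=p[y0:y0+70,x0:x0+65];o.append(cv2.resize(c,(390,420),interpolation=cv2.INTER_CUBIC))
        m=cv2.inRange(hsv,(4,150,120),(15,255,255))[y0:y0+70,x0:x0+65]
        K,l,st,ce=cv2.connectedComponentsWithStats(m)
        C=cams.camera_info(n);
        for i in range(1,K):
            if st[i,4]<4:continue
            u=ce[i]+[x0,y0]
            # ray ∩ plane z=.033 of axle frame
            d=C["R"].T@np.linalg.inv(C["intrinsics"])@[*u,1];c0=-C["R"].T@C["t"]
            lam=((r+ax*.032)-c0)@ax/(d@ax);X=K0.T@(c0+lam*d-r)
            print(n,"orange",u.round(1),st[i,4],"axle frame mm",(X*1000).round(1),"angle",np.arctan2(-X[1],-X[0]).round(3),"rad",np.hypot(X[0],X[1]).round(4))
    cv2.imwrite(f"pics/{sys.argv[1]}.png",np.hstack(o))
E
python3 look.py a0
python3 -m jog '[[0,[0,0,0],[0,0,4]],[0,[0,0,0],[0,0,4]],[0,[0,0,0],[0,0,4]],[0,[0,0,0],[0,0,4]],[0,[0,0,0],[0,0,4]],[0,[0,0,0],[0,0,0]]]' >/dev/null; python3 look.py a1
```

```text
t 11.45 k -0.202 F tool [ 0.1 -0.1 -0.1] T tool [-0.33   0.288  0.076] q [ 0.4   0.46 -0.39  2.24  1.88  0.18 -0.47] off axle mm [-2.   1.8 45.9] tilt 0.48
scene orange [261.5 184.5] 4 axle frame mm [-6.5 49.6 32. ] angle -1.44 rad 0.0501
t 12.15 k -0.551 F tool [0.3 2.8 0.3] T tool [-0.703  0.465  0.17 ] q [ 0.47  0.47 -0.49  2.24  1.81  0.22 -0.74] off axle mm [-1.8  2.1 45.9] tilt 0.46
scene orange [263. 186.] 7 axle frame mm [ 9.2 52.1 32. ] angle -1.746 rad 0.0529
```

```bash

python3 -m jog '[[0,[0,0,0],[0,0,4]],[0,[0,0,0],[0,0,4]],[0,[0,0,0],[0,0,4]],[0,[0,0,0],[0,0,4]],[0,[0,0,0],[0,0,4]],[0,[0,0,0],[0,0,0]]]' >/dev/null; python3 look.py a2
python3 -m jog '[[0,[0,0,0],[0,0,4]],[0,[0,0,0],[0,0,4]],[0,[0,0,0],[0,0,4]],[0,[0,0,0],[0,0,4]],[0,[0,0,0],[0,0,4]],[0,[0,0,0],[0,0,0]]]' >/dev/null; python3 look.py a3
```

```text
t 12.85 k -0.899 F tool [2.5 3.8 0.9] T tool [-1.019  0.903  0.175] q [ 0.53  0.49 -0.58  2.24  1.77  0.27 -1.04] off axle mm [-1.5  2.4 45.8] tilt 0.45
scene orange [262.7 188. ] 7 axle frame mm [26.6 48.  32. ] angle -2.076 rad 0.0549
t 13.55 k -1.247 F tool [3.6 4.  2.8] T tool [-0.862  1.293  0.061] q [ 0.58  0.51 -0.65  2.24  1.74  0.31 -1.36] off axle mm [-1.2  2.6 45.9] tilt 0.43
scene orange [260.8 189.8] 6 axle frame mm [39.9 39.3 32. ] angle -2.364 rad 0.056
```

View pics/a3.png

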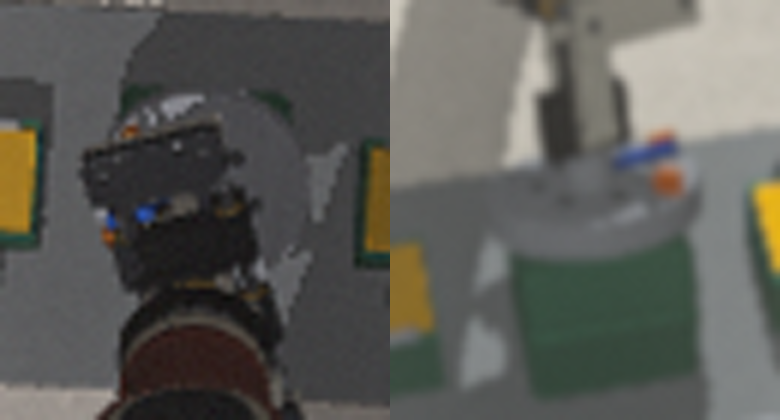

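In the a3 picture (scene half) the blue arm is at (645,155), near the rear lug at (662,140). The other lug is at (668,182), and the rotor is still following.

```bash

python3 -m jog '[[0,[0,0,0],[0,0,4]],[0,[0,0,0],[0,0,4]],[0,[0,0,0],[0,0,4]],[0,[0,0,0],[0,0,4]],[0,[0,0,0],[0,0,4]],[0,[0,0,0],[0,0,0]]]' >/dev/null; python3 look.py a4
python3 -m jog '[[0,[0,0,0],[0,0,4]],[0,[0,0,0],[0,0,4]],[0,[0,0,0],[0,0,4]],[0,[0,0,0],[0,0,4]],[0,[0,0,0],[0,0,4]],[0,[0,0,0],[0,0,0]]]' >/dev/null; python3 look.py a5
```

```text
t 14.25 k -1.596 F tool [4.3 3.1 2.7] T tool [-0.455  1.506  0.124] q [ 0.62  0.52 -0.71  2.23  1.72  0.35 -1.68] off axle mm [-0.8  2.6 45.9] tilt 0.42
top orange [256.6 192.8] 5 axle frame mm [35.1 41.2 32. ] angle -2.276 rad 0.0541
top orange [254.  208.9] 7 axle frame mm [-24.6  47.5  32. ] angle -1.093 rad 0.0535
scene orange [261.  189.5] 6 axle frame mm [37.3 40.3 32. ] angle -2.317 rad 0.0549
t 14.95 k -1.945 F tool [6.3 1.7 2.8] T tool [-0.039  1.608  0.09 ] q [ 0.66  0.54 -0.77  2.23  1.71  0.38 -2.01] off axle mm [-0.4  2.6 45.9] tilt 0.4
top orange [257.3 193.3] 9 axle frame mm [33.3 38.6 32. ] angle -2.282 rad 0.051
top orange [254.  208.9] 8 axle frame mm [-24.6  47.5  32. ] angle -1.092 rad 0.0535
scene orange [259.5 183.5] 4 axle frame mm [-18.7  44.7  32. ] angle -1.175 rad 0.0485
scene orange [260.8 189.6] 5 axle frame mm [37.9 39.6 32. ] angle -2.335 rad 0.0548
```

View pics/a5.png

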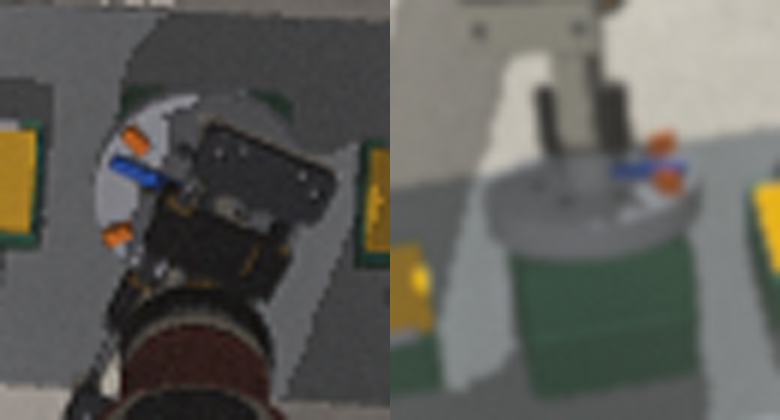

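The rotor has stopped following: the lugs stay at −1.09 and −2.28 rad (middle −1.69) while the arm has moved on to about −1.95. I'll turn back 15°.

```bash
cat > blue.py <<'E'
from h import *
ax=W@A[:,2];K0=W@A;r=drive([0,0,.105]);C=cams.camera_info("top")
p,_=cams.read_camera("top");m=cv2.inRange(cv2.cvtColor(p,cv2.COLOR_BGR2HSV),(105,120,80),(130,255,255));m[:, :245]=0;m[:,290:]=0;m[:175]=0;m[230:]=0
v,u=np.nonzero(m);d=np.stack([u,v,np.ones_like(u)],-1)@np.linalg.inv(C["intrinsics"]).T@C["R"];c0=-C["R"].T@C["t"]
X=(c0+d*(((r+ax*.032)-c0)@ax/(d@ax))[:,None]-r)@K0
th=np.arctan2(-X[:,1],-X[:,0]);w=np.hypot(X[:,0],X[:,1])>.035
print("blue n",w.sum(),"angle mean",th[w].mean().round(3),th[w].min().round(2),th[w].max().round(2))
E
python3 blue.py
python3 -m jog '[[0,[0,0,0],[0,0,-3]],[0,[0,0,0],[0,0,-3]],[0,[0,0,0],[0,0,-3]],[0,[0,0,0],[0,0,-3]],[0,[0,0,0],[0,0,-2]],[0,[0,0,0],[0,0,-1]],[0,[0,0,0],[0,0,0]],[0,[0,0,0],[0,0,0]]]'; python3 look.py a6; python3 blue.py
```

```text
blue n 15 angle mean -1.96 -2.05 -1.82
time: 15.9
position: [0.5499, -0.0801, 0.1444]
tcp_rot: [[0.181, 0.849, 0.496], [0.982, -0.185, -0.042], [0.056, 0.494, -0.867]]
contact_force: [4.2, 5.3, -0.6]
opening: 0.0177
finger_force: 49.8
t 15.9 k -1.683 F tool [5.9 2.3 2.4] T tool [-0.427  1.606  0.069] q [ 0.63  0.53 -0.73  2.23  1.72  0.35 -1.76] off axle mm [-0.7  2.7 45.9] tilt 0.41
top orange [255.8 194.9] 8 axle frame mm [27.4 43.7 32. ] angle -2.13 rad 0.0516
top orange [255. 211.] 7 axle frame mm [-32.4  43.7  32. ] angle -0.933 rad 0.0544
scene orange [261.8 188.8] 6 axle frame mm [32.7 44.  32. ] angle -2.21 rad 0.0548
blue n 14 angle mean -1.714 -1.82 -1.61
```

View pics/a6.png

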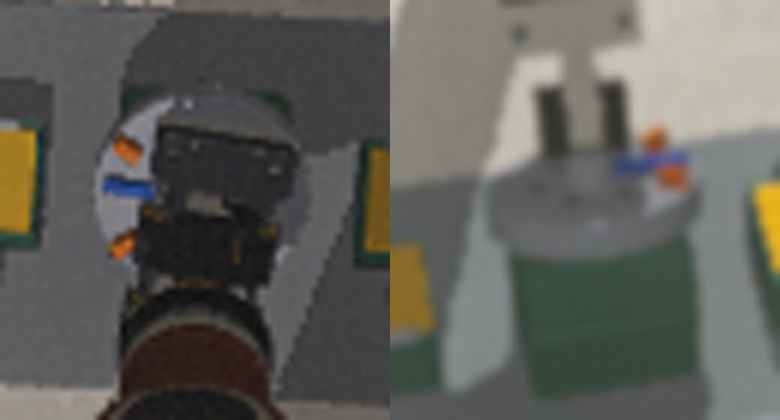

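The rotor moved about 0.15 rad along with the arm, so the slack is about +0.16. I'll turn a little more and see whether it is drag or swinging.

```bash

python3 -m jog '[[0,[0,0,0],[0,0,0]],[0,[0,0,0],[0,0,0]],[0,[0,0,0],[0,0,0]],[0,[0,0,0],[0,0,0]],[0,[0,0,0],[0,0,0]]]' >/dev/null; python3 look.py b1
python3 -m jog '[[0,[0,0,0],[0,0,-3]],[0,[0,0,0],[0,0,-3]],[0,[0,0,0],[0,0,-3]],[0,[0,0,0],[0,0,0]],[0,[0,0,0],[0,0,0]],[0,[0,0,0],[0,0,0]],[0,[0,0,0],[0,0,0]],[0,[0,0,0],[0,0,0]]]'>/dev/null; python3 look.py b2; python3 blue.py
```

```text
t 16.55 k -1.683 F tool [4.6 1.9 3.8] T tool [-0.373  1.546  0.142] q [ 0.63  0.53 -0.73  2.23  1.72  0.35 -1.76] off axle mm [-0.7  2.7 45.9] tilt 0.41
top orange [255.6 194.5] 8 axle frame mm [28.7 44.2 32. ] angle -2.147 rad 0.0527
top orange [255.  210.5] 8 axle frame mm [-30.5  43.8  32. ] angle -0.962 rad 0.0534
scene orange [261.6 188.9] 7 axle frame mm [32.5 43.1 32. ] angle -2.217 rad 0.054
t 17.45 k -1.525 F tool [4.3 2.4 2.8] T tool [-0.611  1.456 -0.071] q [ 0.61  0.52 -0.7   2.23  1.73  0.34 -1.61] off axle mm [-0.9  2.7 45.9] tilt 0.42
top orange [254.8 194. ] 4 axle frame mm [30.4 47.2 32. ] angle -2.142 rad 0.0561
top orange [254.4 210.8] 5 axle frame mm [-31.8  45.8  32. ] angle -0.964 rad 0.0557
scene orange [261.8 188.8] 6 axle frame mm [32.7 44.  32. ] angle -2.21 rad 0.0548
blue n 14 angle mean -1.536 -1.61 -1.42
```

```bash

python3 -m jog '[[0,[0,0,0],[0,0,0]],[0,[0,0,0],[0,0,0]],[0,[0,0,0],[0,0,0]],[0,[0,0,0],[0,0,0]],[0,[0,0,0],[0,0,0]]]' | tail -2; python3 look.py b3; python3 blue.py
```

```text
opening: 0.0177
finger_force: 49.9
t 18.1 k -1.525 F tool [4.6 3.5 2.2] T tool [-0.55   1.461 -0.061] q [ 0.61  0.52 -0.7   2.23  1.73  0.34 -1.61] off axle mm [-0.9  2.7 45.9] tilt 0.42
top orange [254.8 194. ] 4 axle frame mm [30.4 47.2 32. ] angle -2.142 rad 0.0561
top orange [254.4 210.8] 5 axle frame mm [-31.8  45.8  32. ] angle -0.964 rad 0.0557
scene orange [261.8 188.8] 6 axle frame mm [32.7 44.  32. ] angle -2.21 rad 0.0548
blue n 14 angle mean -1.536 -1.61 -1.42
```

View pics/b3.png

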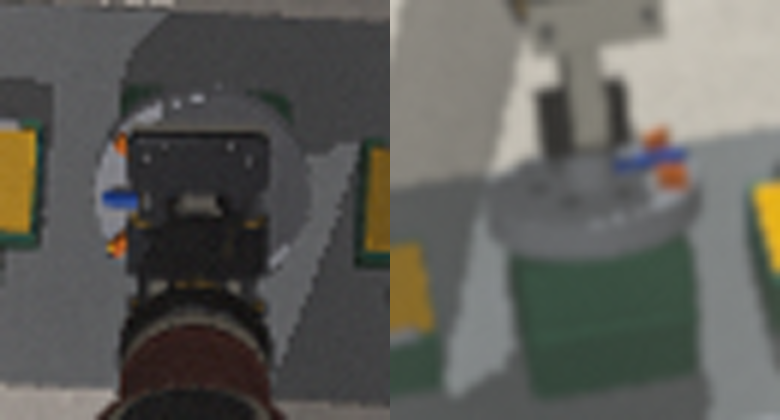

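The blue arm (120,199) sits midway between the lugs (122,145) and (118,245), and nothing has moved between the two looks.

```bash
python3 -c "
from rig import hand_in
print(hand_in())"
```

```text
the job is handed in; nothing more can be done
None
```

I snapped both covers shut (68 mm on camera) before turning the knob, and handed in at about 18 s still gripping it at 50 N, with the rotor hanging still and the blue arm within about 0.02 rad of midway between the lugs; no verdict came back, and I did not re-measure the other things on the table.

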